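# Turn the desk carousel so the ink faces the pointer

## Task

Push the rim of the round desk carousel, by its brass posts or its wooden edge, and turn it smoothly until the blue ink bottle stands centred at the red pointer at its front edge. Do not touch or lift anything that stands on the carousel, keep all of it standing, do not whirl the carousel round, and leave the things on the desk about it where they are.

Things in the scene. Friction and masses are not known exactly. Their poses are not given: they have to be found in the camera images.
- organiser: The fixed base of a desk carousel: a flat dark steel disc, 224 mm across, 12 mm thick. Origin: on the carousel's vertical axis, at the desk surface.
- pointer: Flat red arrow, 6 mm high, fixed on the desk just outside the platter and pointing inward. Origin: on the carousel's axis at the desk surface; the arrow lies 128 to 179 mm out along its own -x axis. At the pointer means on the line from the axis along this -x axis.
- platter (a joint): Angle (rad) of the carousel's round light-wood platter about the vertical axis of the base, counter-clockwise from above positive. It turns both ways, well over a full turn, with light friction (about 0.7 N at the rim) and stops where it is left.
- platter_top (a point): Centre of the platter's top face, on the axis, 28 mm above the desk. The platter is 250 mm across; its wooden edge spans heights 13.5 to 28 mm; a cork inlay covers its top. Five items stand loose on it about 60 mm from the axis and turn with it by friction; the tallest reaches 94 mm above the desk.
- post_tip (a point): Top centre of one of the eight alike brass posts upright on the platter's rim, 71 mm above the desk. The posts stand 116 mm from the axis, every 45 degrees, this one on the base's +x axis when the joint reads 0; each is 11 to 15 mm thick and 43 mm tall.
- ink_bottle: Square dark blue ink bottle with a black cap, 49 x 48 mm, 58 mm high; loose on the platter, origin at the centre of its underside. It must come to the pointer.
- rubber_stamp_1: Hand stamp with a brown turned handle, 24 x 48 mm, 66 mm high; loose on the platter, origin at the centre of its underside. Do not touch.
- rubber_stamp_2: Hand stamp with a black turned handle, 24 x 48 mm, 66 mm high; loose on the platter, origin at the centre of its underside. Do not touch.
- binder_clip_1: Black binder clip standing on its jaws, 32 x 31 mm, 43 mm high with its wire loops; loose on the platter, origin at the centre of its underside. Do not touch.
- eraser: Blue and white eraser lying flat, 21 x 52 mm, 12 mm high; loose on the platter, near the pointer at the start; origin at the centre of its underside. Do not touch.
- mug: White mug, 84 x 123 mm with its handle, 91 mm high, on the desk to the left; origin at the centre of its underside. Leave alone.
- desk_clock: Small brass clock on a wooden foot, 35 x 80 mm, 87 mm high, at the far left; origin at the centre of its underside. Leave alone.
- stapler: Black stapler, 36 x 153 mm, 44 mm high, at the far right; origin at the centre of its underside. Leave alone.
Not all that is in view belongs to the job. Leave any black or orange look-alike of the eraser alone.

How it is judged:
At the end, for the whole second after the job is handed in: The ink bottle's centre is within 12 mm either side of the pointer's line and 42 to 80 mm from the carousel's axis on the pointer's side; the platter is at rest; the bottle, both stamps, the clip and the eraser all stand (or lie, the eraser) on the platter, untilted, within 85 mm of its axis (y of ink_bottle in the frame of pointer between -0.012 and 0.012 m and x of ink_bottle in the frame of pointer between -0.08 and -0.042 m and velocity of joint platter between -0.05 and 0.05 rad/s and linear speed of ink_bottle below 0.02 m/s and height (world z) of eraser between 0.02 and 0.036 m and angle between each of eraser, ink_bottle, rubber_stamp_1, rubber_stamp_2, binder_clip_1's own z axis and vertical below 0.15 rad and horizontal distance between each of eraser, ink_bottle, rubber_stamp_1, rubber_stamp_2, binder_clip_1 and organiser below 0.085 m and height (world z) of ink_bottle between 0.02 and 0.036 m and height (world z) of rubber_stamp_1 between 0.02 and 0.036 m and height (world z) of rubber_stamp_2 between 0.02 and 0.036 m and height (world z) of binder_clip_1 between 0.02 and 0.036 m); the robot touches nothing.
It fails at once if the robot touches something that stands on the carousel (contact force between any of the arm, the fingers and eraser above 0.5 N or contact force between any of the arm, the fingers and ink_bottle above 0.5 N or contact force between any of the arm, the fingers and rubber_stamp_1 above 0.5 N or contact force between any of the arm, the fingers and rubber_stamp_2 above 0.5 N or contact force between any of the arm, the fingers and binder_clip_1 above 0.5 N).
It fails at once if something on the carousel is lifted, tipped over or off the platter (height (world z) of any of eraser, ink_bottle, rubber_stamp_1, rubber_stamp_2, binder_clip_1 above 0.045 m or angle between any of eraser, ink_bottle, rubber_stamp_1, rubber_stamp_2, binder_clip_1's own z axis and vertical above 0.4 rad or height (world z) of any of eraser, ink_bottle, rubber_stamp_1, rubber_stamp_2, binder_clip_1 below 0.015 m).
It fails at once if the mug, clock or stapler is moved by more than 20 mm (distance of any of mug, desk_clock, stapler from where it was at the start of the episode above 0.02 m).
It fails at once if the platter is whirled round (over 3 rad/s) (velocity of joint platter above 3 rad/s or velocity of joint platter below -3 rad/s).
It also fails if it takes over 48 s, if anything falls off the work surface, if the arm or the gripper's body presses on something with over 40 N, if the wrist force passes 120 N, or if a joint passes its speed limit or range.

## Robot

A 6-joint arm with a two-finger parallel gripper is mounted at the origin on the work surface; the furniture and walls round the work are solid. World frame = base frame: x ahead of the robot, y to its left, z up, the work surface at z = 0. Lengths are in m, angles in rad, forces in N, time in s.
With the tool pointing down it reaches from about 0.275 to 0.725 m from the base axis. Payload 15.9 kg.
Tool frame: the origin (TCP) lies at the very end of the fingers, on their centre line; the grasp point (between the pads) lies 19 mm behind it; x points along the fingers, y is the direction in which the jaws open and shut, and the axes are right-handed (so a half turn about x gives the same grasp; the last joint's range is limited). The gripper opens to 85 mm and grips with 20 to 120 N. Pads are 22 mm wide; open, the fingers measure 114 mm over their backs; the gripper's body (76 mm by 85 mm) begins 54 mm behind the grasp point. The pads swing forward as they close: fully open they stand 13 mm farther back than shut.
Start: joints at [1.116, 0.213, -0.034, 1.323, 0, 1.571], TCP at [0.22, 0.449, 0.231] pointing down, gripper open.
Joint ranges: [-2.98, 2.98], [-0.74, 1.72], [-1.14, 1.35], [-2.1, 2.04], [-1.57, 1.44], [-3.14, 3.14]. Speed limits (rad/s): [1.89, 1.89, 2.39, 2.57, 3.14, 3.14].

## Interface

Orientations are given as a rotation vector (axis times angle).
In Python, from station import sensors, get_image, camera_params, ticket, finder gives the robot as it stands.
- The arm moves only by the tool send_rows, never from a script. Its arguments are lists of equal length, an entry for each row: "translation": the shift along the world's x, y, z in mm, a list of three; "delta_rot": the turn, a rotation vector about the world's x, y, z in degrees, a list of three; "hand": the opening, from 0 (shut) to 1 (fully open). In form: {"translation": [[x, y, z], ...], "delta_rot": [[ax, ay, az], ...], "hand": [hand, ...]}. A call has exactly 5 rows; each row is the pose to reach, as a shift and turn from the pose commanded when the call began; what a row does not reach only later rows make up. A row lasts 1/8 s, in which the tool goes at most 62.5 mm and 10.7 degrees, less where a joint would pass 70% of its speed; a pose out of reach is approached as far as the arm can. A call with a gripper value outside its range is refused whole. The fingers move at their own pace and stop on an object; the grip force is fixed at half the most. Time passes only in rows, so rows that repeat a pose let the fingers close, or fill a call up. It gives the time, the measured TCP pose, the force and the opening at its end, in the units of the state.
- sensors.get_obs(): the state, without advancing time (a new reading comes with each control period).
- get_image(name): name is "scene" or "top"; returns the picture (384x512x3 uint8, red, green, blue); there is no depth.
- camera_params(name): a dict with "vertical_fov" (degrees; the focal length in pixels is half the picture's height over the tangent of half this angle, whatever the lens; pixels are square), "cx", "cy" (the principal point, pixels), "distortion" ([k1, k2, p1, p2, k3] as OpenCV has them; the pictures are not rectified), "rvec" (rotation vector, rad) and "tvec" (3), from world to camera coordinates, as OpenCV has them. Camera axes: x right, y down, z forward; pixel columns grow to the right and rows downward; lengths in m; the calibration is good to about 2 mm. A picture is of the moment at which its call begins. camera_params takes no time and is no camera call.
- ticket.finish_job(): hands the job in, once; it reports no verdict.
Trained networks look in the newest picture that a camera, given by its name, has taken for a name from the list of things; names that differ only in an ending like _2 or _b are one class to them, and where a whole thing is asked for, a point or a joint stands for the part that bears it (a point fixed in the world has none). Each returns a list of dicts, best first, with "conf" (0 to 1); they miss things now and then, are a little off and sometimes report something else, mostly with a low value. They report only what shows in the picture. A call takes as long as a camera call. They do not tell look-alikes from the thing itself.
- finder.spot_in(query, camera): "bbox" ([centre column, centre row, width, height] in pixels, round what is visible of it).
- finder.silhouettes(query, camera): "mask" (384x512 bool, what is visible of it) and "bbox" ([centre column, centre row, width, height] in pixels, round what is visible of it).
The state is a dict: "time": time; "qpos": joint angles; "joint_vel": joint speeds; "tau": joint torques, N m; "ee_pos": TCP position; "ee_rot": TCP orientation; "force": force on the tool from outside, world axes, zero at the start; "torque": the same for the moment, N m; "gripper_width": finger opening in m.
Only numpy, scipy, OpenCV 4.12 (cv2) and the standard library are available. Lean on these libraries where they do the work, as an engineer would, in place of code of your own. Each camera call takes 0.05 s, during which the arm holds its last target. There are 200 camera calls.

## Working session

There is one attempt and no reset: what is moved stays moved. The work goes in short steps, Python scripts to look and compute and a tool call to move; the robot and the scene stay as the last step left them, time stands still between calls to the robot, and variables do not carry over. Pictures are saved under pics/ and viewed, about 8 in all and at most 12, crops included, and the job is handed in when it is done.

Besides the shell and the picture viewer there is one more tool, called after "Call:" as name(argument=value, ...), one argument or row to a line, values as JSON. send_rows: Moves the arm, as the interface text tells. Its arguments: {"type":"object","properties":{"translation":{"type":"array"},"delta_rot":{"type":"array"},"hand":{"type":"array"}},"required":["translation","delta_rot","hand"]}

```bash
mkdir -p pics; cat > h.py <<'E'
import numpy as np, cv2
from station import sensors, get_image, camera_params, ticket, finder
def K(c):
    p=camera_params(c); f=192/np.tan(np.radians(p["vertical_fov"])/2)
    return np.array([[f,0,p["cx"]],[0,f,p["cy"]],[0,0,1.]]),np.array(p["distortion"],float),np.array(p["rvec"],float),np.array(p["tvec"],float)
def back(c,uv,z):
    k,d,r,t=K(c); R=cv2.Rodrigues(r)[0]
    n=cv2.undistortPoints(np.array(uv,float).reshape(-1,1,2),k,d).reshape(-1,2)
    rays=np.c_[n,np.ones(len(n))]@R; o=-R.T@t
    return o+rays*((z-o[2])/rays[:,2])[:,None]
def proj(c,P):
    k,d,r,t=K(c); return cv2.projectPoints(np.array(P,float).reshape(-1,3),r,t,k,d)[0].reshape(-1,2)
def save(c,n):
    im=get_image(c); cv2.imwrite(f"pics/{n}.png",im[:,:,::-1]); return im
E
python3 - <<'E'
from h import *
a=save("scene","s0");b=save("top","t0")
cv2.imwrite("pics/both0.png",np.vstack([a[:,:,::-1],b[:,:,::-1]])[:, :])
for c in("scene","top"):
    k,d,r,t=K(c); print(c,k[0,0],-cv2.Rodrigues(r)[0].T@t)
for q in["organiser","pointer","platter","post_tip","ink_bottle","eraser","mug","desk_clock","stapler","rubber_stamp_1","binder_clip_1"]:
    for x in finder.spot_in(q,"top")[:3]: print(q,round(x["conf"],2),np.round(x["bbox"],1), np.round(back("top",x["bbox"][:2],0.028)[0],3))
print(sensors.get_obs())
E
```

```text
scene 408.9086413653945 [-0.16780775 -0.61367293  0.59462836]
top 400.3202237165404 [0.42704426 0.04480792 1.28535652]
organiser 0.71 [251.4 169.4  83.9  79.2] [0.545 0.026 0.028]
platter 0.92 [250.7 172.5  78.9  75.4] [0.536 0.028 0.028]
platter 0.2 [268.9 173.2  11.8  14.5] [ 0.533 -0.029  0.028]
post_tip 0.68 [251.4 171.2  78.   82.5] [0.54  0.026 0.028]
ink_bottle 0.72 [238.1 154.9  17.4  16.8] [0.592 0.067 0.028]
eraser 0.67 [156.4 177.4   9.6  15.1] [0.523 0.326 0.028]
eraser 0.67 [263.6 153.7  11.6  11.6] [ 0.595 -0.013  0.028]
eraser 0.66 [266.8 172.6  11.7  13.1] [ 0.535 -0.023  0.028]
mug 0.59 [147.6 224.1  34.9  37.2] [0.376 0.354 0.028]
mug 0.3 [154.9 132.7  20.5  29.8] [0.666 0.332 0.028]
desk_clock 0.8 [153.8 133.3  25.5  27.7] [0.664 0.335 0.028]
stapler 0.87 [333.7 131.7  42.   25.6] [ 0.665 -0.239  0.028]
rubber_stamp_1 0.51 [269.1 172.6  13.5  15. ] [ 0.535 -0.03   0.028]
binder_clip_1 0.62 [262.7 154.7  12.8  10.3] [ 0.592 -0.01   0.028]
{'time': 0.65, 'qpos': array([ 1.11601483e+00,  2.12854382e-01, -3.44407893e-02,  1.32351920e+00,
       -1.19825867e-05,  1.57080562e+00]), 'joint_vel': array([-0.00164232,  0.00103655,  0.00090765, -0.00021651, -0.00137467,
        0.00079458]), 'tau': array([-9.63721541e-04, -6.85766315e+01,  4.87246692e+01,  1.59765055e-03,
        2.15521118e-05, -1.57489910e-05]), 'ee_pos': array([0.21961768, 0.44913855, 0.23131244]), 'ee_rot': array([ 0.35661732,  1.54120836, -0.3566494 ]), 'force': array([ 0.18698135, -0.38166475,  0.0770392 ]), 'torque': array([0.00182018, 0.04531269, 0.03189164]), 'gripper_width': 0.08535907785307827}
```

View pics/t0.png

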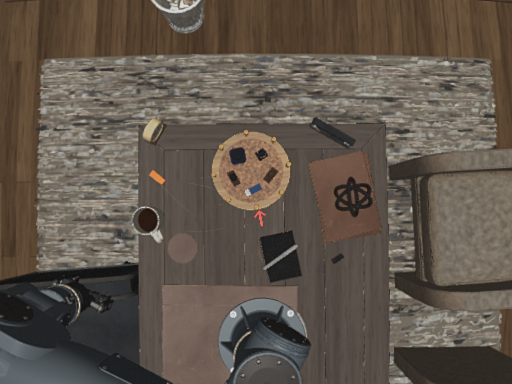

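View pics/s0.png

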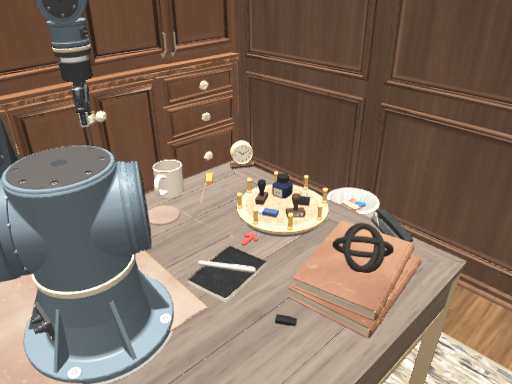

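The top view shows the carousel centred near (251,171), the ink bottle at (238,156), the eraser at (254,190) and the red pointer at (260,217). The book and ring are to the right, and the notebook is in front of the carousel.

```bash
python3 - <<'E'
from h import *
im=cv2.imread("pics/t0.png"); cv2.imwrite("pics/c0.png",cv2.resize(im[122:232,200:305],None,fx=5.4,fy=5.4,interpolation=cv2.INTER_CUBIC))
get_image("top")
m=finder.silhouettes("platter","top")[0]["mask"]
cs=max(cv2.findContours(m.astype(np.uint8),cv2.RETR_EXTERNAL,cv2.CHAIN_APPROX_NONE)[0],key=cv2.contourArea)
P=back("top",cs.reshape(-1,2),0.02)[:,:2]
from scipy.optimize import least_squares
c=least_squares(lambda p:np.hypot(*(P-p[:2]).T)-p[2],[.54,.026,.12],loss="soft_l1",f_scale=.003).x; print("platter",c)
for cam in("top","scene"):
    im=get_image(cam).astype(int); r=(im[:,:,0]>150)&(im[:,:,1]<90)&(im[:,:,2]<90)
    n,l,st,ce=cv2.connectedComponentsWithStats(r.astype(np.uint8))
    for i in range(1,n):
        if st[i,4]>8:
            w=back(cam,ce[i],.006)[0]; print(cam,"red",st[i],ce[i],w,"r",np.hypot(*(w[:2]-c[:2])),"ang",np.degrees(np.arctan2(*(w[:2]-c[:2])[::-1])))
            v,u=np.nonzero(l==i); Q=back(cam,np.c_[u,v],.006)[:,:2]; d=np.hypot(*(Q-c[:2]).T); print(" r range",d.min(),d.max())
x=finder.silhouettes("ink_bottle","top")[0] if get_image("top") is not None else 0
v,u=np.nonzero(x["mask"]); print("bottle px",u.min(),u.max(),v.min(),v.max(),u.mean(),v.mean())
for z in(.028,.06,.086): 
    w=back("top",[u.mean(),v.mean()],z)[0]; e=w[:2]-c[:2]; print(z,w,np.hypot(*e),np.degrees(np.arctan2(e[1],e[0])))
a=[[c[0]+.116*np.cos(t),c[1]+.116*np.sin(t),.071] for t in np.radians(range(0,360,15))]
for t,p in zip(range(0,360,15),proj("top",a)): print(t,((p-[200,122])*5.4).round(),end=' ')
E
```

```text
platter [0.54496609 0.0283583  0.12432778]
scene red [243 237  11   8  11] [248.         241.18181818] [ 0.38036495 -0.00998776  0.006     ] r 0.16900874556754314 ang -166.88607445015126
 r range 0.14766049959655517 0.18522011255782678
bottle px 229 245 147 164 237.09677419354838 155.56854838709677
0.028 [0.5896714  0.07056232 0.028     ] 0.06147962174587498 43.3514591924111
0.06 [0.5855325  0.06990686 0.06      ] 0.058068210062234046 45.68526684085706
0.086 [0.58216965 0.06937431 0.086     ] 0.05537524407308914 47.79040972893326
0 [272.  46.] 15 [219.  54.] 30 [170.  74.] 45 [128. 107.] 60 [ 96. 149.] 75 [ 75. 198.] 90 [ 68. 251.] 105 [ 76. 304.] 120 [ 96. 354.] 135 [129. 396.] 150 [172. 429.] 165 [222. 449.] 180 [276. 456.] 195 [329. 448.] 210 [379. 427.] 225 [421. 394.] 240 [453. 351.] 255 [473. 301.] 270 [479. 248.] 285 [471. 195.] 300 [450. 146.] 315 [417. 105.] 330 [375.  73.] 345 [325.  53.]
```

View pics/c0.png

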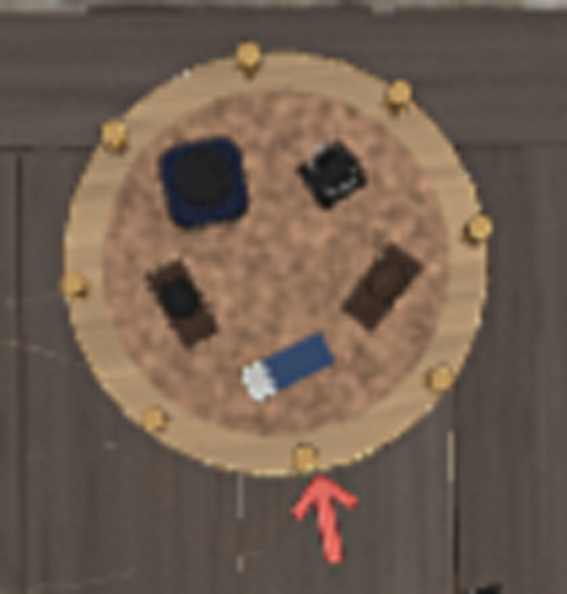

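The crop shows the bottle at (205,182), about 45° world angle, and posts at about 7.5°+45k. The arrow runs from its tip at (319,478) to its tail at (333,560). Next I'll get the pointer's angle and start the approach with the fingers shut.

```bash
cat >> h.py <<'E'
C=np.array([.545,.0284])
def pol(p): e=np.asarray(p)[:2]-C; return round(float(np.hypot(*e)),4),round(float(np.degrees(np.arctan2(e[1],e[0]))%360),2)
def bottle():
    im=get_image("top"); x=finder.silhouettes("ink_bottle","top")[0]
    v,u=np.nonzero(x["mask"]); k,d,r,t=K("top"); cam=-cv2.Rodrigues(r)[0].T@t
    # silhouette of box 0.028..~.07 body: mean of top and bottom outlines
    return x["conf"],[pol(back("top",[(u.min()+u.max())/2,(v.min()+v.max())/2],z)[0]) for z in(.05,.06)],[pol(back("top",[u.mean(),v.mean()],.06)[0])]
E
python3 - <<'E'
from h import *
im=cv2.imread("pics/t0.png").astype(int)
m=(im[:,:,2]>im[:,:,1]+60)&(im[:,:,2]>im[:,:,0]+60); m[:205]=0;m[230:]=0;m[:,:245]=0;m[:,275:]=0
v,u=np.nonzero(m); Q=back("top",np.c_[u,v],.006); print(len(u),pol(Q.mean(0)))
vx,vy,x0,y0=cv2.fitLine(Q[:,:2].astype(np.float32),cv2.DIST_L2,0,.01,.01).ravel(); print("line dir",np.degrees(np.arctan2(vy,vx))%180)
for p in((319,478),(333,560)): print(pol(back("top",[200+p[0]/5.4,122+p[1]/5.4],.006)[0]))
im=cv2.imread("pics/s0.png").astype(int); m=(im[:,:,2]>im[:,:,1]+60)&(im[:,:,2]>im[:,:,0]+60); m[:230]=0;m[250:]=0;m[:,:235]=0;m[:,265:]=0
v,u=np.nonzero(m); Q=back("scene",np.c_[u,v],.006);print(len(u),pol(Q.mean(0)))
px=[(248,55),(113,134),(75,285),(153,418),(305,458),(441,377),(480,229),(398,95)]
pp=[pol(back("top",[200+a/5.4,122+b/5.4],.071)[0]) for a,b in px]; print(pp,np.mean([(b-45*i+180)%360-180 for i,(a,b) in enumerate(pp)]))
print(np.mean([back("top",[200+a/5.4,122+b/5.4],.071)[0] for a,b in px],0))
print(bottle())
R=cv2.Rodrigues(sensors.get_obs()["ee_rot"])[0]; print(R.round(3))
E
```

```text
76 (0.1504, 190.85)
line dir 9.390753
(0.1321, 191.44)
(0.1811, 190.81)
117 (0.1564, 191.19)
[(0.112, 7.05), (0.1123, 53.71), (0.1139, 99.64), (0.1168, 143.88), (0.1187, 187.88), (0.1184, 232.07), (0.1172, 275.29), (0.1129, 320.89)] 7.55125
[0.54153227 0.02687793 0.071     ]
(0.7, [(0.0594, 44.98), (0.0584, 45.73)], [(0.0583, 44.9)])
[[ 0.     0.439  0.898]
 [ 0.     0.898 -0.439]
 [-1.     0.     0.   ]]
```

Call:
send_rows(
  translation=[
    [40, -40, 0],
    [80, -80, 0],
    [120, -120, 0],
    [160, -160, 0],
    [200, -200, 0],
  ],
  delta_rot=[
    [0, 0, 0],
    [0, 0, 0],
    [0, 0, 0],
    [0, 0, 0],
    [0, 0, 0],
  ],
  hand=[0, 0, 0, 0, 0],
)

```text
time: 1.68
ee_pos: [0.4208, 0.2477, 0.2315]
ee_rot: [0.357, 1.541, -0.356]
force: [1.5, 0.3, -0.2]
gripper_width: 0.0002
```

Call:
send_rows(
  translation=[
    [45, -45, 0],
    [90, -90, 0],
    [135, -135, 0],
    [180, -180, 0],
    [220, -225, 0],
  ],
  delta_rot=[
    [0, 0, 0],
    [0, 0, 0],
    [0, 0, 0],
    [0, 0, 0],
    [0, 0, 0],
  ],
  hand=[0, 0, 0, 0, 0],
)

```text
time: 2.3
ee_pos: [0.6394, 0.0242, 0.2313]
ee_rot: [0.357, 1.541, -0.356]
force: [1.2, 0.6, 0.6]
gripper_width: -0.0001
```

Call:
send_rows(
  translation=[
    [20, -27, -20],
    [20, -27, -60],
    [20, -27, -100],
    [20, -27, -110],
    [20, -27, -110],
  ],
  delta_rot=[
    [0, 0, 0],
    [0, 0, 0],
    [0, 0, 0],
    [0, 0, 0],
    [0, 0, 0],
  ],
  hand=[0, 0, 0, 0, 0],
)

```text
time: 2.92
ee_pos: [0.6581, -0.0011, 0.1218]
ee_rot: [0.357, 1.541, -0.357]
force: [-0.1, -1.1, 1.0]
gripper_width: -0.0001
```

```bash
python3 - <<'E'
from h import *
a=save("top","t1")[122:232,200:305];b=save("scene","s1")[130:250,200:360]
cv2.imwrite("pics/c1.png",np.hstack([cv2.resize(a,(420,440),interpolation=2),cv2.resize(b,(380,285),interpolation=2)[:440] if 0 else cv2.copyMakeBorder(cv2.resize(b,(380,285),interpolation=2),0,155,0,0,0)])[:,:,::-1])
print(sensors.get_obs()["ee_pos"],sensors.get_obs()["time"])
E
```

```text
[ 0.6590295  -0.0010349   0.12317689] 3.025
```

View pics/c1.png

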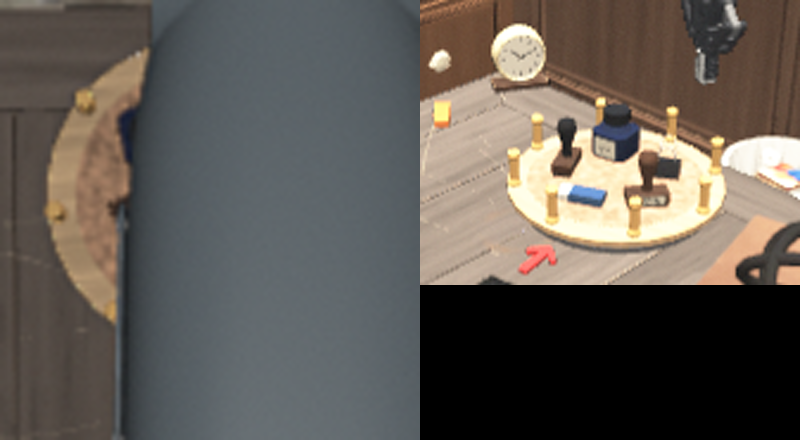

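The forearm blocks the top view here. The scene view shows the fingers above the far rim gap, clear of the items. I'll descend and compute the arc waypoints.

Call:
send_rows(
  translation=[
    [0, 0, -20],
    [0, 0, -40],
    [0, 0, -60],
    [0, 0, -75],
    [0, 0, -75],
  ],
  delta_rot=[
    [0, 0, 0],
    [0, 0, 0],
    [0, 0, 0],
    [0, 0, 0],
    [0, 0, 0],
  ],
  hand=[0, 0, 0, 0, 0],
)

```text
time: 3.65
ee_pos: [0.658, -0.0011, 0.0462]
ee_rot: [0.356, 1.542, -0.357]
force: [-0.4, 0.3, -0.1]
gripper_width: 0.0001
```

```bash
python3 - <<'E'
from h import *
o=sensors.get_obs(); p=o["ee_pos"]; print(p,o["force"])
c=np.array([.543,.0275]); e=p[:2]-c; a0=np.degrees(np.arctan2(e[1],e[0])); print(a0,np.hypot(*e))
W=lambda a:c+.118*np.array([np.cos(np.radians(a)),np.sin(np.radians(a))])
a=a0; st=p[:2]
for call in range(6):
    s=5
    L=[W(a+s*(i+1)) for i in range(5)]; print(round(a),[[int(round(v)) for v in 1000*(q-st)] for q in L]); a+=25; st=L[-1]
E
```

```text
[ 0.65798625 -0.00111238  0.04617874] [-0.37093943  0.25792943 -0.07298912]
-13.97329788077381 0.11849263767810314
-14 [[2, 10], [3, 20], [3, 31], [2, 41], [1, 51]]
11 [[-2, 10], [-6, 20], [-10, 29], [-15, 38], [-20, 47]]
36 [[-6, 8], [-14, 16], [-21, 22], [-29, 28], [-38, 34]]
61 [[-9, 5], [-19, 8], [-29, 11], [-39, 13], [-49, 14]]
86 [[-10, 0], [-21, 0], [-31, -2], [-41, -4], [-51, -8]]
111 [[-9, -4], [-18, -9], [-27, -15], [-35, -21], [-43, -28]]
```

Call:
send_rows(
  translation=[
    [2, 10, 0],
    [3, 20, 0],
    [3, 28, 0],
    [2, 36, 0],
    [1, 46, 0],
  ],
  delta_rot=[
    [0, 0, 0],
    [0, 0, 0],
    [0, 0, 0],
    [0, 0, 0],
    [0, 0, 0],
  ],
  hand=[0, 0, 0, 0, 0],
)

```text
time: 4.28
ee_pos: [0.6591, 0.0454, 0.0464]
ee_rot: [0.357, 1.541, -0.357]
force: [0.0, -0.3, 0.5]
gripper_width: -0.0002
```

Call:
send_rows(
  translation=[
    [-1, 5, 0],
    [-3, 15, 0],
    [-7, 25, 0],
    [-11, 34, 0],
    [-20, 52, 0],
  ],
  delta_rot=[
    [0, 0, 0],
    [0, 0, 0],
    [0, 0, 0],
    [0, 0, 0],
    [0, 0, 0],
  ],
  hand=[0, 0, 0, 0, 0],
)

```text
time: 4.9
ee_pos: [0.6388, 0.0974, 0.0463]
ee_rot: [0.357, 1.541, -0.357]
force: [0.8, -1.1, 0.4]
gripper_width: 0.0001
```

```bash
python3 - <<'E'
from h import *
b=save("scene","s2")[130:250,200:360]
cv2.imwrite("pics/c2.png",cv2.resize(b,(640,480),interpolation=2)[:,:,::-1])
o=sensors.get_obs();p=o["ee_pos"];c=np.array([.543,.0275]); e=p[:2]-c;print(p,o["force"],np.degrees(np.arctan2(e[1],e[0])),np.hypot(*e))
E
```

```text
[0.63766828 0.09984427 0.04630317] [0.67936615 3.16511069 0.20701569] 37.386593916879185 0.11914602928769796
```

View pics/c2.png

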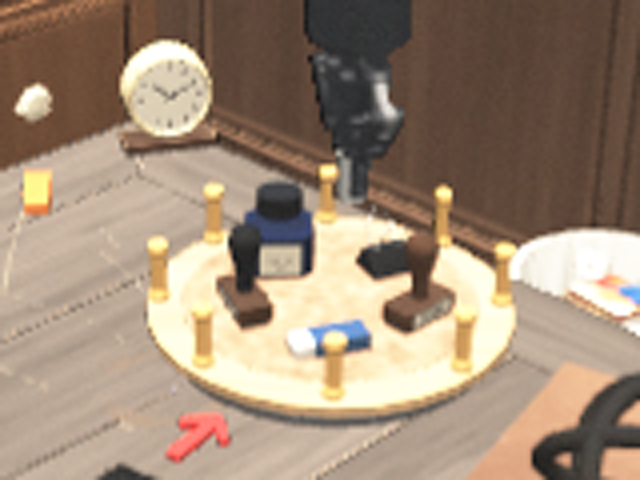

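The fingers are behind the post at (328,190), and all items are still standing and turning with the platter. I'll continue the arc.

Call:
send_rows(
  translation=[
    [-6, 8, 0],
    [-14, 16, 0],
    [-22, 22, 0],
    [-30, 28, 0],
    [-39, 34, 0],
  ],
  delta_rot=[
    [0, 0, 0],
    [0, 0, 0],
    [0, 0, 0],
    [0, 0, 0],
    [0, 0, 0],
  ],
  hand=[0, 0, 0, 0, 0],
)

```text
time: 5.58
ee_pos: [0.5996, 0.1311, 0.0463]
ee_rot: [0.357, 1.541, -0.357]
force: [0.7, -0.8, 0.1]
gripper_width: -0.0001
```

Call:
send_rows(
  translation=[
    [-9, 4, 0],
    [-19, 7, 0],
    [-29, 10, 0],
    [-39, 12, 0],
    [-49, 13, 0],
  ],
  delta_rot=[
    [0, 0, 0],
    [0, 0, 0],
    [0, 0, 0],
    [0, 0, 0],
    [0, 0, 0],
  ],
  hand=[0, 0, 0, 0, 0],
)

```text
time: 6.2
ee_pos: [0.5505, 0.1439, 0.0464]
ee_rot: [0.357, 1.541, -0.357]
force: [0.7, -1.6, -0.5]
gripper_width: -0.0
```

Call:
send_rows(
  translation=[
    [-10, 0, 0],
    [-20, 0, 0],
    [-30, -2, 0],
    [-40, -4, 0],
    [-49, -7, 0],
  ],
  delta_rot=[
    [0, 0, 0],
    [0, 0, 0],
    [0, 0, 0],
    [0, 0, 0],
    [0, 0, 0],
  ],
  hand=[0, 0, 0, 0, 0],
)

```text
time: 6.82
ee_pos: [0.502, 0.1358, 0.0464]
ee_rot: [0.356, 1.54, -0.358]
force: [7.0, -11.8, -1.2]
gripper_width: 0.0001
```

```bash
python3 - <<'E'
from h import *
a=save("top","t3")[122:232,200:305];b=save("scene","s3")[130:250,200:360]
cv2.imwrite("pics/c3.png",np.hstack([cv2.resize(a,(420,440),interpolation=2),cv2.copyMakeBorder(cv2.resize(b,(380,285),interpolation=2),0,155,0,0,0)])[:,:,::-1])
o=sensors.get_obs();p=o["ee_pos"];c=np.array([.543,.0275]); e=p[:2]-c;print(p,o["force"],np.degrees(np.arctan2(e[1],e[0])),np.hypot(*e))
print(bottle())
E
```

```text
[0.50115844 0.13619582 0.04636253] [0.12412809 0.7362881  0.64746744] 111.05379761952194 0.11647101942236668
(0.64, [(0.0638, 162.11), (0.0642, 162.25)], [(0.064, 160.54)])
```

View pics/c3.png

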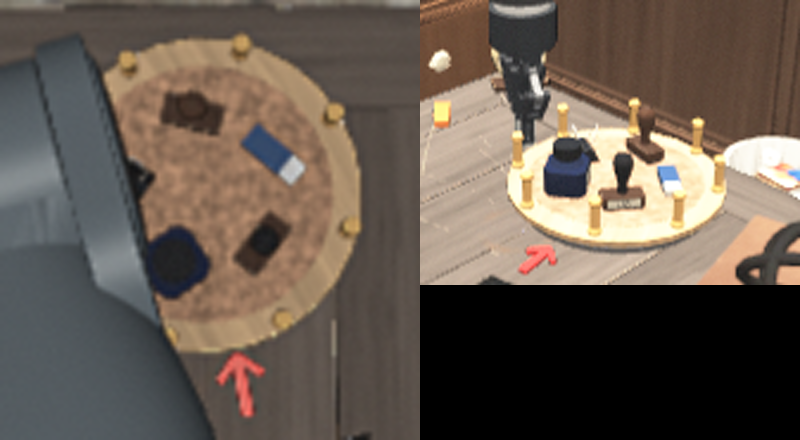

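The top view shows all items standing. The bottle is at (180,262), near 161°, and the pointer is at about 191°. I'll push about 24° more, slowing down.

```bash
python3 - <<'E'
from h import *
c=np.array([.543,.0275]);p=sensors.get_obs()["ee_pos"][:2]
print([[int(round(v)) for v in 1000*(c+.118*np.array([np.cos(np.radians(a)),np.sin(np.radians(a))])-p)] for a in (115,120,125,130,134)])
E
```

```text
[[-9, -2], [-18, -7], [-26, -13], [-35, -19], [-41, -24]]
```

Call:
send_rows(
  translation=[
    [-8, -2, 0],
    [-16, -6, 0],
    [-24, -11, 0],
    [-31, -16, 0],
    [-36, -20, 0],
  ],
  delta_rot=[
    [0, 0, 0],
    [0, 0, 0],
    [0, 0, 0],
    [0, 0, 0],
    [0, 0, 0],
  ],
  hand=[0, 0, 0, 0, 0],
)

```text
time: 7.65
ee_pos: [0.4656, 0.1165, 0.0463]
ee_rot: [0.357, 1.541, -0.357]
force: [0.5, 0.8, -0.3]
gripper_width: -0.0001
```

```bash
python3 - <<'E'
from h import *
a=save("top","t4")[122:232,200:305];b=save("scene","s4")[130:250,200:360]
cv2.imwrite("pics/c4.png",np.hstack([cv2.resize(a,(420,440),interpolation=2),cv2.copyMakeBorder(cv2.resize(b,(380,285),interpolation=2),0,155,0,0,0)])[:,:,::-1])
o=sensors.get_obs();p=o["ee_pos"];c=np.array([.543,.0275]); e=p[:2]-c;print(p,o["force"],np.degrees(np.arctan2(e[1],e[0])),np.hypot(*e))
print(bottle())
E
```

```text
[0.46552625 0.11639379 0.0463274 ] [ 1.11941671 -0.04165588 -0.64078978] 131.0731789192126 0.11791644444949469
(0.67, [(0.0609, 181.9), (0.0614, 181.75)], [(0.061, 180.84)])
```

View pics/c4.png

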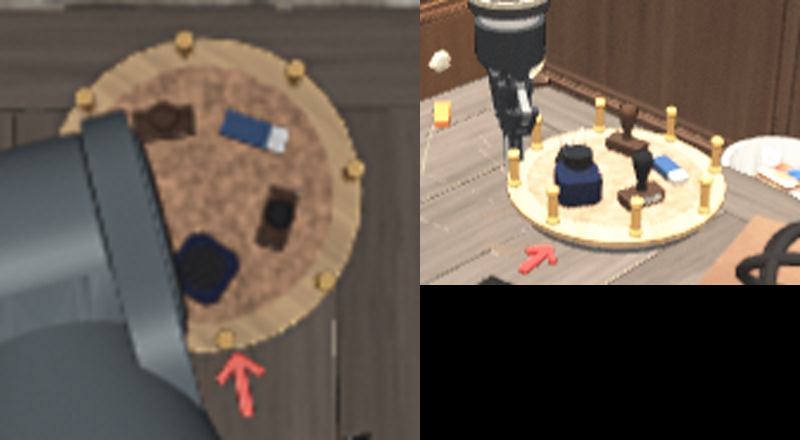

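The bottle is at (207,268) in the crop, about 181–182°, so roughly 9.5° remain. I'll push (-13,-14) mm slowly, then back off and lift clear to measure.

Call:
send_rows(
  translation=[
    [-3, -3, 0],
    [-7, -7, 0],
    [-10, -11, 0],
    [-13, -14, 0],
    [-13, -14, 0],
  ],
  delta_rot=[
    [0, 0, 0],
    [0, 0, 0],
    [0, 0, 0],
    [0, 0, 0],
    [0, 0, 0],
  ],
  hand=[0, 0, 0, 0, 0],
)

```text
time: 8.48
ee_pos: [0.4528, 0.1026, 0.0463]
ee_rot: [0.357, 1.541, -0.357]
force: [0.3, -0.1, 0.8]
gripper_width: 0.0001
```

Call:
send_rows(
  translation=[
    [5, 8, 0],
    [5, 12, 0],
    [5, 12, 20],
    [5, 12, 70],
    [5, 20, 130],
  ],
  delta_rot=[
    [0, 0, 0],
    [0, 0, 0],
    [0, 0, 0],
    [0, 0, 0],
    [0, 0, 0],
  ],
  hand=[0, 0, 0, 0, 0],
)

```text
time: 9.1
ee_pos: [0.4574, 0.1229, 0.1772]
ee_rot: [0.356, 1.543, -0.358]
force: [1.5, 0.7, 0.2]
gripper_width: 0.0002
```

Call:
send_rows(
  translation=[
    [-20, 40, 20],
    [-50, 80, 30],
    [-80, 130, 40],
    [-110, 180, 40],
    [-130, 220, 40],
  ],
  delta_rot=[
    [0, 0, 0],
    [0, 0, 0],
    [0, 0, 0],
    [0, 0, 0],
    [0, 0, 0],
  ],
  hand=[0, 0, 0, 0, 0],
)

```text
time: 9.72
ee_pos: [0.3265, 0.3449, 0.2165]
ee_rot: [0.356, 1.541, -0.355]
force: [1.0, 0.0, 0.6]
gripper_width: -0.0
```

```bash
python3 - <<'E'
from h import *
i=save("top","t5");a=i[122:232,200:305];b=save("scene","s5")[130:250,200:360]
cv2.imwrite("pics/c5.png",np.hstack([cv2.resize(a,(420,440),interpolation=2),cv2.copyMakeBorder(cv2.resize(b,(380,285),interpolation=2),0,155,0,0,0)])[:,:,::-1])
o=sensors.get_obs();print(o["time"],o["ee_pos"],o["force"])
print(bottle())
x=finder.silhouettes("ink_bottle","top")[0]; v,u=np.nonzero(x["mask"])
P=back("top",[(u.min()+u.max())/2,(v.min()+v.max())/2],.05)[0][:2]
im=i.astype(int); m=(im[:,:,0]>im[:,:,1]+60)&(im[:,:,0]>im[:,:,2]+60); m[:205]=0;m[230:]=0;m[:,:245]=0;m[:,275:]=0
v,u=np.nonzero(m);Q=back("top",np.c_[u,v],.006)[:,:2].mean(0)
for c in(C,np.array([.543,.0275]),np.array([.5415,.0269])):
    d=(Q-c)/np.hypot(*(Q-c)); e=P-c; print("along",e@d,"side",d[0]*e[1]-d[1]*e[0])
E
```

```text
9.825 [0.32603178 0.34617018 0.2161059 ] [-0.63227188 -0.77876613 -0.00618799]
(0.53, [(0.063, 187.47), (0.0634, 187.24)], [(0.0642, 186.44)])
along 0.06291800556923104 side -0.0036231055348329
along 0.060799004885229074 side -0.003924404523619212
along 0.059223387154009946 side -0.004112113705807988
```

View pics/c5.png

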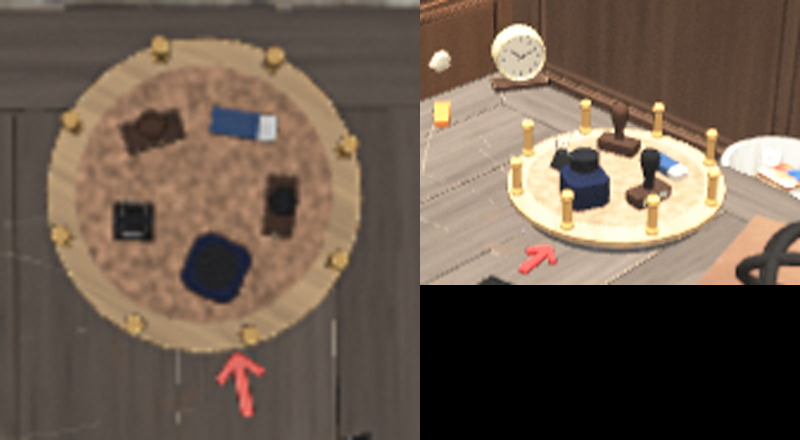

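The bottle is at (216,268), about 4–5 mm left of the pointer line and so within tolerance. Everything is standing. There is plenty of time, so I'll repeat the same push with about 4° more to centre it.

Call:
send_rows(
  translation=[
    [30, -50, 0],
    [60, -100, 0],
    [90, -150, -10],
    [115, -195, -20],
    [130, -220, -40],
  ],
  delta_rot=[
    [0, 0, 0],
    [0, 0, 0],
    [0, 0, 0],
    [0, 0, 0],
    [0, 0, 0],
  ],
  hand=[0, 0, 0, 0, 0],
)

```text
time: 10.6
ee_pos: [0.4595, 0.1197, 0.1765]
ee_rot: [0.36, 1.539, -0.359]
force: [1.0, 0.3, 0.3]
gripper_width: -0.0001
```

Call:
send_rows(
  translation=[
    [0, -4, -30],
    [0, -8, -70],
    [0, -8, -110],
    [0, -8, -130],
    [0, -8, -130],
  ],
  delta_rot=[
    [0, 0, 0],
    [0, 0, 0],
    [0, 0, 0],
    [0, 0, 0],
    [0, 0, 0],
  ],
  hand=[0, 0, 0, 0, 0],
)

```text
time: 11.22
ee_pos: [0.4571, 0.1136, 0.0453]
ee_rot: [0.357, 1.543, -0.359]
force: [0.2, 0.3, 0.2]
gripper_width: -0.0002
```

Call:
send_rows(
  translation=[
    [-3, -7, 0],
    [-5, -12, 0],
    [-8, -15, 0],
    [-11, -19, 0],
    [-11, -19, 0],
  ],
  delta_rot=[
    [0, 0, 0],
    [0, 0, 0],
    [0, 0, 0],
    [0, 0, 0],
    [0, 0, 0],
  ],
  hand=[0, 0, 0, 0, 0],
)

```text
time: 11.85
ee_pos: [0.4469, 0.0956, 0.0464]
ee_rot: [0.357, 1.541, -0.357]
force: [0.2, -0.6, -0.6]
gripper_width: -0.0
```

Call:
send_rows(
  translation=[
    [5, 8, 0],
    [5, 12, 0],
    [5, 12, 20],
    [5, 12, 70],
    [5, 20, 130],
  ],
  delta_rot=[
    [0, 0, 0],
    [0, 0, 0],
    [0, 0, 0],
    [0, 0, 0],
    [0, 0, 0],
  ],
  hand=[0, 0, 0, 0, 0],
)

```text
time: 12.48
ee_pos: [0.4513, 0.1159, 0.1772]
ee_rot: [0.356, 1.543, -0.358]
force: [1.4, -0.0, -0.1]
gripper_width: -0.0002
```

Call:
send_rows(
  translation=[
    [-20, 40, 20],
    [-50, 80, 30],
    [-80, 130, 40],
    [-110, 180, 40],
    [-130, 220, 40],
  ],
  delta_rot=[
    [0, 0, 0],
    [0, 0, 0],
    [0, 0, 0],
    [0, 0, 0],
    [0, 0, 0],
  ],
  hand=[0, 0, 0, 0, 0],
)

```text
time: 13.1
ee_pos: [0.3205, 0.3379, 0.2165]
ee_rot: [0.356, 1.541, -0.355]
force: [-0.5, -0.5, -0.0]
gripper_width: -0.0004
```

```bash
python3 - <<'E'
from h import *
i=save("top","t6");a=i[122:232,200:305];b=save("scene","s6")[130:250,200:360]
cv2.imwrite("pics/c6.png",np.hstack([cv2.resize(a,(420,440),interpolation=2),cv2.copyMakeBorder(cv2.resize(b,(380,285),interpolation=2),0,155,0,0,0)])[:,:,::-1])
o=sensors.get_obs();print(o["time"],o["ee_pos"],o["force"])
x=finder.silhouettes("ink_bottle","top")[0]; v,u=np.nonzero(x["mask"])
P=back("top",[(u.min()+u.max())/2,(v.min()+v.max())/2],.05)[0][:2]
im=i.astype(int); m=(im[:,:,0]>im[:,:,1]+60)&(im[:,:,0]>im[:,:,2]+60); m[:205]=0;m[230:]=0;m[:,:245]=0;m[:,275:]=0
v,u=np.nonzero(m);Q=back("top",np.c_[u,v],.006)[:,:2].mean(0)
for c in(C,np.array([.5415,.0269])):
    d=(Q-c)/np.hypot(*(Q-c)); e=P-c; print("along",e@d,"side",d[0]*e[1]-d[1]*e[0])
E
```

```text
13.2 [0.32003739 0.33917628 0.21609089] [ 0.44043753 -0.45355611 -0.42353665]
along 0.0623079773787918 side 0.0012268647945162317
along 0.05858625243251863 side 0.0007343701676169202
```

View pics/c6.png

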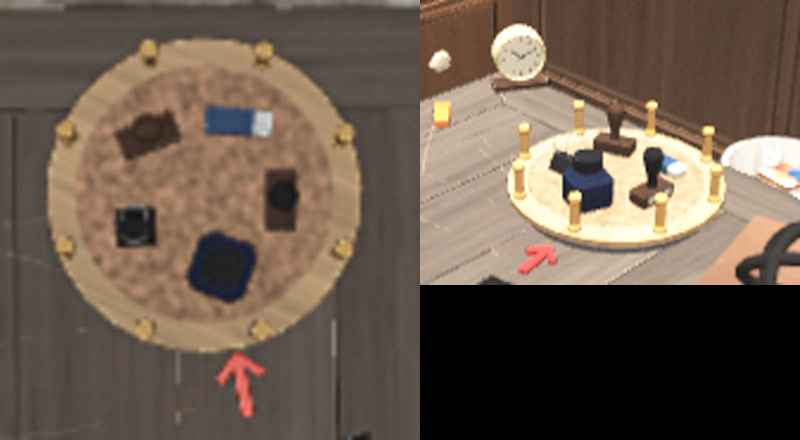

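The bottle at (222,267) now lies on the pointer's line: about 1 mm to the side and about 60 mm from the axis. All items are standing and the arm is clear, so I'll hand in.

```bash
python3 -c "
from station import ticket
print(ticket.finish_job())"
```

```text
the job is handed in; nothing more can be done
None
```

I turned the carousel about 145° counter-clockwise by pushing one brass post with the shut fingers. After measuring, I pushed the same post about 4° more, lifted clear and handed in at about 13 s.

- **Bottle position:** the last check put the bottle about 1 mm off the pointer's line and 59–62 mm from the axis. That is inside the limits of 12 mm either side and 42–80 mm out.
- **Other items:** the last pictures show both stamps, the clip, the eraser and the bottle standing (or lying) on the platter. The desk clock looked unmoved. I didn't check the mug or stapler again, but the fingers stayed well clear of both.
- **Checks that disagreed:** my estimates of the carousel's centre differed by about 4 mm (platter outline against posts). That changed the sideways result by only 0.5 mm. I didn't measure the platter's speed directly.
- **Force:** there was one brief reading of about 14 N on the tool partway through the push. I didn't find its cause, and the items in the pictures afterwards looked undisturbed.

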